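# Find the empty heel-block compartment

## Task

One of the four covered compartments of the heel-block box is empty and needs refilling. Press gently on the thumb plates with closed fingertips to find the one cover that rocks, then push that cover's near half down until it stands open by at least 40 degrees, and leave it so. Do not force the covers that stand firm, and do not pick up or disturb the things round the box.

Things in the scene. Friction and masses are not known exactly. Their poses are not given: they have to be found in the camera images.
- box: low green plastic box of rubber heel blocks, fixed to the bench, 148 (x) x 400 (y) x 85 mm high. Origin: centre of its underside; x away from robot, y left along the row. Four compartments, centres at y = +147, +49, -49, -147 mm, under cover1..cover4 in that order. Three are full to 1 mm below the cover, one is empty but for an 8 mm piece on its floor; which one varies, unseen.
- cover1 (a joint): wooden cover 1 of 4 alike (1 leftmost), 130 (x) x 88 x 8 mm, top 85 mm above the bench, pivoting at its middle on an axle along y, 81 mm up. 0 rad = shut; grows as the half nearer the robot goes down and the far half rises; stops at 0.95. The far half cannot go down. Over the empty compartment it gives at 2 to 3 N and stays where left; over a full one it stops firm after 1 mm (0.02 rad).
- cover2 (a joint): wooden cover 2 of 4 alike (1 leftmost), 130 (x) x 88 x 8 mm, top 85 mm above the bench, pivoting at its middle on an axle along y, 81 mm up. 0 rad = shut; grows as the half nearer the robot goes down and the far half rises; stops at 0.95. The far half cannot go down. Over the empty compartment it gives at 2 to 3 N and stays where left; over a full one it stops firm after 1 mm (0.02 rad).
- cover3 (a joint): wooden cover 3 of 4 alike (1 leftmost), 130 (x) x 88 x 8 mm, top 85 mm above the bench, pivoting at its middle on an axle along y, 81 mm up. 0 rad = shut; grows as the half nearer the robot goes down and the far half rises; stops at 0.95. The far half cannot go down. Over the empty compartment it gives at 2 to 3 N and stays where left; over a full one it stops firm after 1 mm (0.02 rad).
- cover4 (a joint): wooden cover 4 of 4 alike (1 leftmost), 130 (x) x 88 x 8 mm, top 85 mm above the bench, pivoting at its middle on an axle along y, 81 mm up. 0 rad = shut; grows as the half nearer the robot goes down and the far half rises; stops at 0.95. The far half cannot go down. Over the empty compartment it gives at 2 to 3 N and stays where left; over a full one it stops firm after 1 mm (0.02 rad).
- cover1_press (a point): centre of the thin steel thumb plate (26 x 40 mm) on top of cover 1, on the half nearer the robot, 45 mm from the axle and 20 mm from the cover's near edge; it moves with the cover. Place to press.
- cover2_press (a point): centre of the thin steel thumb plate (26 x 40 mm) on top of cover 2, on the half nearer the robot, 45 mm from the axle and 20 mm from the cover's near edge; it moves with the cover. Place to press.
- cover3_press (a point): centre of the thin steel thumb plate (26 x 40 mm) on top of cover 3, on the half nearer the robot, 45 mm from the axle and 20 mm from the cover's near edge; it moves with the cover. Place to press.
- cover4_press (a point): centre of the thin steel thumb plate (26 x 40 mm) on top of cover 4, on the half nearer the robot, 45 mm from the axle and 20 mm from the cover's near edge; it moves with the cover. Place to press.
- glue: loose amber glue bottle, 56 mm across, 130 mm high, standing off the left end of the box; origin at the centre of its underside. Leave alone.
- polish: loose steel polish tin, 72 mm across, 32 mm high, off the right end of the box; origin at the centre of its underside. Leave alone.
- spool: loose spool of thread, 40 mm across, 58 mm high, standing off the left end of the box, nearer the robot than the glue; origin at the centre of its underside. Leave alone.
- hammer: loose hammer lying on the bench behind the box (far side from the robot), its length roughly along the box's y; origin under its middle. Leave alone.

How it is judged:
At the end, for the whole second after the job is handed in: the cover over the empty compartment stands open by more than 0.68 rad (39 degrees), at rest, and the other three are shut (below 0.06 rad) (((value of joint cover1 above 0.68 rad and velocity of joint cover1 below 0.05 rad/s and value of joint each of cover2, cover3, cover4 below 0.06 rad) or (value of joint cover2 above 0.68 rad and velocity of joint cover2 below 0.05 rad/s and value of joint each of cover1, cover3, cover4 below 0.06 rad) or (value of joint cover3 above 0.68 rad and velocity of joint cover3 below 0.05 rad/s and value of joint each of cover1, cover2, cover4 below 0.06 rad) or (value of joint cover4 above 0.68 rad and velocity of joint cover4 below 0.05 rad/s and value of joint each of cover1, cover2, cover3 below 0.06 rad))); the robot touches nothing.
It fails at once if the robot pressed on the box or a cover with more than 50 N (contact force between the arm and box above 50 N).
It fails at once if the glue was picked up or moved by more than 25 mm (distance of glue from where it was at the start of the episode above 0.025 m).
It fails at once if the polish was picked up or moved by more than 25 mm (distance of polish from where it was at the start of the episode above 0.025 m).
It fails at once if the spool was picked up or moved by more than 25 mm (distance of spool from where it was at the start of the episode above 0.025 m).
It fails at once if the hammer was picked up or moved by more than 25 mm (distance of hammer from where it was at the start of the episode above 0.025 m).
It also fails if it takes over 48 s, if anything falls off the work surface, if the arm or the gripper's body presses on something with over 40 N, if the wrist force passes 120 N, or if a joint passes its speed limit or range.

## Robot

A 6-joint arm with a two-finger parallel gripper is mounted at the origin on the work surface. World frame = base frame: x ahead of the robot, y to its left, z up, the work surface at z = 0. Lengths are in m, angles in rad, forces in N, time in s.
With the tool pointing down it reaches from about 0.3 to 0.775 m from the base axis. Payload 14.6 kg.
Tool frame: the origin (TCP) lies on the centre line of the jaws, within the pads' length; the fingertips stand 17 mm ahead of it and the grasp point (between the pads) lies 2 mm behind it; z points along the fingers, y is the line along which they close (so a half turn about z gives the same grasp; the last joint's range is limited). The gripper opens to 94 mm and grips with 3 to 60 N. Pads are 16 mm wide; open, the fingers measure 119 mm over their backs; the gripper's body (75 mm by 177 mm) begins 78 mm behind the grasp point.
Start: joints at [1.041, 0.3, 1.521, -0, 1.321, -0.067], TCP at [0.246, 0.492, 0.222] pointing down, gripper open.
Joint ranges: [-3.03, 3.03], [-0.79, 2.21], [0.23, 2.52], [-1.04, 4.18], [0, 3.07], [-2.55, 2.55]. Speed limits (rad/s): [2.22, 2.22, 2.57, 3.14, 3.14, 3.14].

## Interface

Orientations are given as a unit quaternion [w, x, y, z].
In Python, from cell import * gives the robot as it stands. Calls block until the motion is done:
- movep(position, orientation): joint-space move of the TCP to a pose.
- servo_line(position, speed=0.15, ori=None, f_stop=None): straight line of the TCP; ori=None keeps the orientation; speed is the mean speed in m/s. With f_stop (N) it stops when the force on the tool has changed by that much, and returns True; else False.
- move_j(angles): joint-space move.
- move_gripper(opening, squeeze=None): finger opening in m; squeeze is the grip in N (None keeps the last); returns when the fingers have stopped.
- hold(seconds).
- ik(position, orientation): joint angles nearest the present ones, or None.
- grab_frame(name): name is "side" or "top" or "wrist"; returns a dict with "image" (480x640x3 uint8, blue, green, red), "intrinsics" (3x3 intrinsics, pixels), "D" ([k1, k2, p1, p2, k3] as OpenCV has them; the pictures are not rectified), "pose" (4x4, takes a point from camera to world coordinates); the wrist camera has in their place "T_tool_cam" (4x4, takes a point from camera to tool coordinates, whose origin is the TCP and whose axes are the flange's). Camera axes: x right, y up, looking along -z (the intrinsics and any distortion apply to the point x, -y, -z); pixel columns grow to the right and rows downward; lengths in m; the calibration is good to about 2 mm. A picture is of the moment at which its call begins: read the wrist's pose just before it. There is no depth.
A pose or a line that the arm cannot do raises PlanningError and nothing moves.
- sign_off(): hands the job in; it is judged then, once.
Trained networks look in a picture, given as the dict that the camera call returned (one of the last four; its "shot" number tells which), for a name from the list of things; names that differ only in an ending like _2 or _b are one class to them, and where a whole thing is asked for, a point or a joint stands for the part that bears it (a point fixed in the world has none). Each returns a list of dicts, best first, with "confidence" (0 to 1); they miss things now and then, are a little off and sometimes report something else, mostly with a low value. They report only what shows in the picture. A call takes as long as a camera call.
- look_for(picture, thing): "centre" ([x, y, z] in m, in world coordinates, good to about 4 mm: the middle of the surface that is visible of it).
Readings, each from a call of its own:
- current_time(): time.
- current_joints(): joint angles.
- current_dq(): joint speeds.
- current_joint_torque(): joint torques, N m.
- current_tool_pos(): TCP position.
- current_tool_rot(): TCP orientation.
- current_ft_force(): force on the tool from outside, world axes, zero at the start.
- current_wrist_torque(): the same for the moment, N m.
- current_width(): finger opening in m.
- current_grip_force(): force on a finger pad.
Only numpy, scipy, OpenCV 4.12 (cv2) and the standard library are available. Lean on these libraries where they do the work, as an engineer would, in place of code of your own. Each camera call takes 0.05 s, during which the arm holds its last target. There are 200 camera calls.

## Working session

There is one attempt and no reset: what is moved stays moved. The work goes in short steps, each a Python script; the robot and the scene stay as the last script left them, time stands still between calls to the robot, and variables do not carry over. Pictures are saved under pics/ and viewed, at most 10 in all, crops included, and the job is handed in when it is done.

```bash
mkdir -p pics; ls; python3 - <<'E'
from cell import *
import cv2,numpy as np
print(current_time(),current_tool_rot())
for n in ["top","side"]:
    p=grab_frame(n); cv2.imwrite(f"pics/{n}0.png",p["image"])
    for t in ["cover1_press","box","glue","polish","spool","hammer"]:
        print(n,t,[(np.round(r["centre"],3).tolist(),round(r["confidence"],2)) for r in look_for(p,t)[:5]])
print(current_time())
E
```

```text
pics
0.0 [-1.60375188e-04  2.29341239e-01  9.73345915e-01 -5.47218718e-04]
top cover1_press [([0.618, 0.22, 0.086], 0.73)]
top box [([0.603, 0.069, 0.081], 0.58)]
top glue [([0.653, 0.331, 0.089], 0.63)]
top polish [([0.55, -0.194, 0.033], 0.88)]
top spool [([0.579, 0.346, 0.062], 0.85), ([0.602, 0.074, 0.081], 0.63)]
top hammer [([0.778, 0.031, 0.025], 0.58)]
side cover1_press [([0.616, 0.221, 0.085], 0.89)]
side box [([0.602, 0.16, 0.086], 0.56)]
side glue [([0.656, 0.36, 0.072], 0.91)]
side polish [([0.589, -0.067, 0.085], 0.46)]
side spool [([0.58, 0.359, 0.042], 0.91)]
side hammer [([0.78, 0.095, 0.024], 0.88), ([0.617, 0.219, 0.087], 0.75)]
0.7
```

View pics/top0.png

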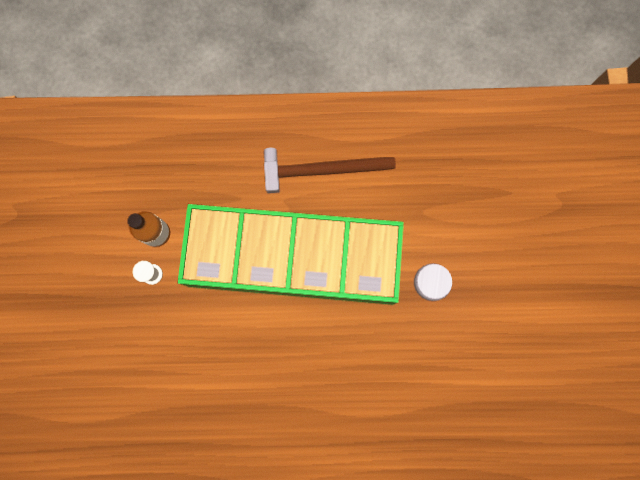

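The top view shows the box with corners at about (189,205), (403,222), (398,302) and (180,284). The thumb plates are at (208,270), (262,274), (316,279) and (370,284). Next I'll fit the box pose from these pixels.

```bash
cat > h.py <<'E'
from cell import *
import cv2,numpy as np
def px2w(p,uv,z,T=None):
    T=p["pose"] if T is None else T
    n=cv2.undistortPoints(np.float64(uv).reshape(-1,1,2),np.float64(p["intrinsics"]),np.float64(p["D"]))[:,0]
    d=np.c_[n[:,0],-n[:,1],-np.ones(len(n))]@T[:3,:3].T
    return T[:3,3]+d*((z-T[2,3])/d[:,2])[:,None]
E
python3 - <<'E'
from h import *
p=grab_frame("top")
hsv=cv2.cvtColor(p["image"],cv2.COLOR_BGR2HSV)
m=cv2.inRange(hsv,(50,120,60),(75,255,255))
c=max(cv2.findContours(m,cv2.RETR_EXTERNAL,cv2.CHAIN_APPROX_NONE)[0],key=cv2.contourArea)[:,0]
w=px2w(p,c,0.085)[:,:2]
r=cv2.minAreaRect((w*1000).astype(np.float32)); print("rim rect mm",r)
print("plates",px2w(p,[(208,270),(262,274),(316,279),(370,284)],.085).round(4).tolist())
print("corners",px2w(p,[(189,205),(403,222),(398,302),(180,284)],.085).round(4).tolist())
b=np.array(r[0])/1000; a=np.deg2rad(r[2]); a=(a+np.pi/4)%(np.pi/2)-np.pi/4
R=np.array([[np.cos(a),-np.sin(a)],[np.sin(a),np.cos(a)]])
P=[(b+R@[-.045,y]) for y in(.147,.049,-.049,-.147)]
print("yaw",a,"from model",np.round(P,4).tolist())
q=[0,np.sin(a/2),np.cos(a/2),0]
for x in P: print(ik([*x,.13],[0,-np.sin(a/2),np.cos(a/2),0]) , np.hypot(*x))
E
```

```text
rim rect mm ((601.0712280273438, 72.65419006347656), (399.2818603515625, 148.32968139648438), 84.03700256347656)
plates [[0.5713, 0.2233, 0.085], [0.5621, 0.1252, 0.085], [0.5513, 0.0274, 0.085], [0.5405, -0.0698, 0.085]]
corners [[0.6928, 0.2602, 0.085], [0.6531, -0.1335, 0.085], [0.5075, -0.1188, 0.085], [0.5468, 0.2734, 0.085]]
yaw -0.10407393855531577 from model [[0.5716, 0.2235], [0.5614, 0.1261], [0.5512, 0.0286], [0.541, -0.0689]]
[ 3.13120170e-01  5.24931209e-01  1.42756599e+00 -4.44089210e-16
  1.18909545e+00 -1.15360222e+00] 0.6137408560645302
[ 1.57234225e-01  4.45094748e-01  1.54727654e+00 -4.44089210e-16
  1.14922137e+00 -1.30948816e+00] 0.57538495241562
[-1.45296629e-02  3.96920117e-01  1.61690826e+00 -4.44089210e-16
  1.12776428e+00 -1.48125205e+00] 0.5519654414271135
[-1.93776233e-01  3.83466667e-01  1.63598362e+00 -4.44089210e-16
  1.12214237e+00 -1.66049862e+00] 0.5454098033527919
```

The rim measures 399 x 148 mm, and the plates from the pixels agree with the model to within 1 mm. Now I'll probe each cover gently with closed fingers.

```bash
cat >> h.py <<'E'
a=-0.10407; B=np.array([.60107,.07265]); R=np.array([[np.cos(a),-np.sin(a)],[np.sin(a),np.cos(a)]])
Q=[0,-np.sin(a/2),np.cos(a/2),0]; Y=[.147,.049,-.049,-.147]
def tcp(x,y,ztip): return [*(B+R@[x,y]),ztip+.017]
E
python3 - <<'E'
from h import *
move_gripper(0.0)
movep(tcp(-.045,Y[0],.19),Q)
for i,y in enumerate(Y):
    servo_line(tcp(-.045,y,.10 if i else .12),speed=.12)
    if not i: servo_line(tcp(-.045,y,.10),speed=.08)
    hold(.15); f0=current_ft_force()
    s=servo_line(tcp(-.045,y,.078),speed=.015,f_stop=6)
    print(i+1,s,"tip z",round(current_tool_pos()[2]-.017,4),"dF",np.round(current_ft_force()-f0,1),current_time())
    if not s: break
    servo_line(tcp(-.045,y,.10),speed=.06)
E
```

```text
1 True tip z 0.0844 dF [-1.5 -1.2  5.9] 6.0083
2 True tip z 0.0844 dF [-1.6  0.2  5.5] 8.5417
3 True tip z 0.0844 dF [-1.6 -0.4  5.4] 11.075
4 False tip z 0.078 dF [-0.2  0.3  1.1] 14.225
```

Covers 1 to 3 stood firm and cover 4 gave way, so I'll push cover 4 open along its arc.

```bash
python3 - <<'E'
from h import *
y=Y[3]
for t in (.3,.5,.7,.88):
    x=-.045*np.cos(t)-.004*np.sin(t)-.008; z=.081-.045*np.sin(t)+.004*np.cos(t)
    s=servo_line(tcp(x,y,z),speed=.03,f_stop=20)
    print(t,s,round(current_tool_pos()[2]-.017-z,4),np.round(current_ft_force(),1),current_time())
    if s: break
servo_line(tcp(x,y,.19),speed=.1)
print(np.round(current_ft_force(),1),current_time())
servo_line(tcp(-.16,y,.22),speed=.15)
for n in("side","top"): cv2.imwrite(f"pics/{n}1.png",grab_frame(n)["image"])
p=grab_frame("top")
print(current_time())
E
```

```text
0.3 False -0.0002 [-0.2  0.4  0.3] 14.7
0.5 False -0.0003 [-0.2  0.5  0.2] 15.15
0.7 False -0.0002 [-0.6 -1.2  0. ] 15.6
0.88 False -0.0001 [-1.1 -0.5 -0.3] 16.0167
[-0.8  0.8 -0.2] 17.575
18.7
```

View pics/side1.png

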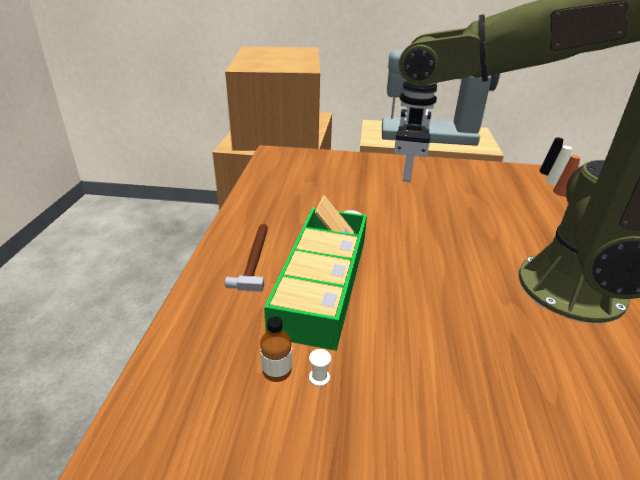

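View pics/top1.png

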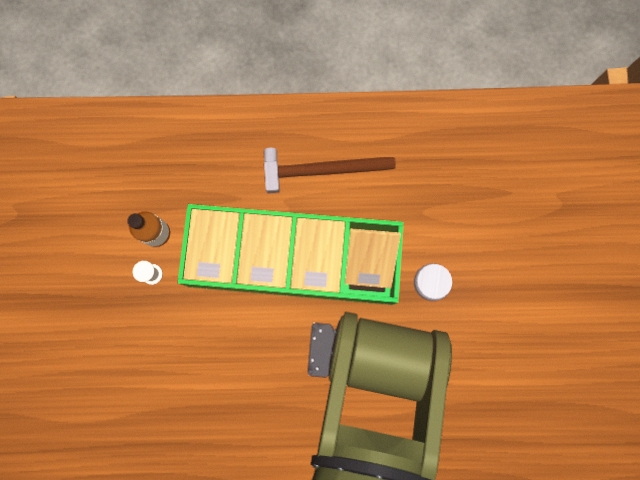

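The side view shows cover 4 tilted up with its far edge near (322,197). In the top view it spans roughly rows 229 to 287, the other covers look shut, and the loose things haven't moved. I'll check the angle by projecting the cover's corners.

```bash
python3 - <<'E'
from h import *
ims=[]
for n in("side","top"):
    p=grab_frame(n); T=np.linalg.inv(p["pose"]); im=cv2.resize(p["image"],None,fx=4,fy=4,interpolation=cv2.INTER_CUBIC)
    for t,c in((.6,(0,0,255)),(.7,(255,0,0)),(.88,(255,0,255))):
        pts=[]
        for d,y in((-.065,-.103),(-.065,-.191),(.065,-.191),(.065,-.103)):
            xy=B+R@[-d*np.cos(t)-.004*np.sin(t),y]
            v=T@[*xy,.081-d*np.sin(t)+.004*np.cos(t),1]
            pts.append([v[0],-v[1],-v[2]])
        u=cv2.projectPoints(np.float64(pts),np.zeros(3),np.zeros(3),np.float64(p["intrinsics"]),np.float64(p["D"]))[0][:,0]
        print(n,t,u.round(1).tolist())
        cv2.polylines(im,[np.int32(u*4+2)],True,c,1)
    cx,cy=(340,222) if n=="side" else (373,260)
    ims.append(im[cy*4-200:cy*4+200,cx*4-200:cx*4+200])
cv2.imwrite("pics/chk.png",np.hstack(ims))
E
```

```text
side 0.6 [[313.4, 214.9], [321.2, 198.2], [360.0, 227.7], [354.8, 246.0]]
side 0.7 [[315.1, 213.4], [322.9, 196.7], [358.5, 229.2], [353.2, 247.6]]
side 0.88 [[318.7, 211.2], [326.3, 194.5], [355.3, 231.6], [349.9, 250.0]]
top 0.6 [[350.1, 225.6], [399.9, 229.7], [391.3, 293.4], [344.1, 289.2]]
top 0.7 [[350.0, 227.4], [400.1, 231.5], [391.1, 291.7], [344.2, 287.6]]
top 0.88 [[349.8, 231.5], [400.4, 235.7], [390.8, 287.9], [344.4, 283.8]]
```

View pics/chk.png

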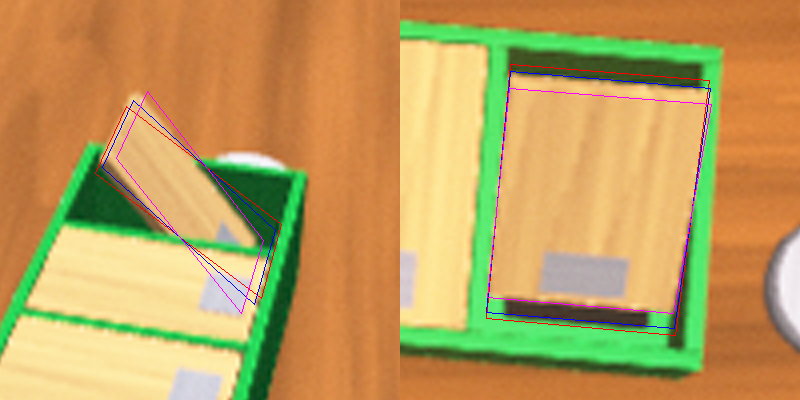

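In both views the near edge and the right edge match 0.88 rad. The light strip beyond the far outline is the cover's end face. That leaves plenty of margin over 0.68 rad, and the arm is clear.

```bash
python3 -c "
from cell import *
print(current_time(), sign_off())"
```

```text
the job is handed in; nothing more can be done
18.8 None
```

Cover 4 was the one that rocked: I pushed it open to about 0.88 rad (50°, judged from the camera images) and left it there; covers 1–3 stood firm and look shut, nothing round the box appears moved, and the job was handed in at 18.8 s.

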